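# Key the drive flanges home on the buff-mounting stand

## Robot

A 7-joint arm with a two-finger parallel gripper is mounted at the origin on the work surface. World frame = base frame: x ahead of the robot, y to its left, z up, the work surface at z = 0. Lengths are in m, angles in rad, forces in N, time in s.
With the tool pointing down it reaches from about 0.425 to 0.875 m from the base axis. Payload 4.7 kg.
Tool frame: the origin (TCP) lies on the mounting face of the last link; the fingertips stand 182 mm ahead of it and the grasp point (between the pads) lies 164 mm ahead of it; x points along the fingers, y is the direction in which the jaws open and shut, and the axes are right-handed (so a half turn about x gives the same grasp; the last joint's range is limited). The gripper opens to 87 mm and grips with 3 to 60 N. Pads are 19 mm wide; open, the fingers measure 117 mm over their backs; the gripper's body (75 mm by 190 mm) begins 51 mm behind the grasp point.
Start: joints at [-1.117, 0.321, -0.07, 1.45, 0.023, 1.371, -0.057], TCP at [0.277, 0.588, 0.405] pointing down, gripper open.
Joint ranges: [-2.86, 2.86], [-0.3, 2.09], [-1.38, 1.24], [0.06, 2.45], [-1.56, 4.7], [0.09, 2.05], [-2.69, 2.69]. Speed limits (rad/s): [2.57, 2.57, 3.14, 3.14, 3.14, 3.14, 3.14].

## Interface

Orientations are given as a rotation vector (axis times angle).
In Python, from bench import monitor, get_image, ctrl gives the robot as it stands.
- The arm moves only by the shell command python3 -m creep 'ROWS' [FORCE]. ROWS is JSON, a list of rows, each a list of 7 numbers: the shift along the tool's x, y, z in mm, then the turn, a rotation vector about the tool's x, y, z in rad, then the finger opening in mm, from 0 to 87. A call has 1 to 5 rows; each row shifts and turns the commanded pose from where the row before left it, along the tool's axes as they then stand; what a row does not reach is not made up. A row lasts 1/10 s, in which the tool goes at most 50 mm and 8.59 degrees, less where a joint would pass 70% of its speed; a pose out of reach is approached as far as the arm can. A call is refused whole if a number of a shift passes 50 or a number of a turn 0.15, either way. A call with a gripper value outside its range is refused whole. The fingers move at their own pace and stop on an object; FORCE is the grip in N (left out, the last holds). Time passes only in rows, so rows that do not move let the fingers close. It gives the time, the measured TCP pose, the force and the opening at its end, in the units of the state.
- monitor.get_state(): the state, without advancing time (a new reading comes with each control period).
- get_image(name): name is "side" or "top"; returns a dict with "img" (400x640x3 uint8, red, green, blue), "mtx" (3x3 intrinsics, pixels), "view" (4x4, takes a point from world to camera coordinates). Camera axes: x right, y up, looking along -z (the intrinsics and any distortion apply to the point x, -y, -z); pixel columns grow to the right and rows downward; lengths in m; the calibration is good to about 2 mm. A picture is of the moment at which its call begins. There is no depth.
- ctrl.close_job(): hands the job in, once; it reports no verdict.
The state is a dict: "time": time; "joint_positions": joint angles; "qd": joint speeds; "joint_torque": joint torques, N m; "position": TCP position; "tool_rot": TCP orientation; "ft_force": force on the tool from outside, world axes, zero at the start; "torque": the same for the moment, N m; "grip_width": opening from 0.0 (shut) to 1.0 (fully open).
Only numpy, scipy, OpenCV 4.12 (cv2) and the standard library are available. Lean on these libraries where they do the work, as an engineer would, in place of code of your own. Each camera call takes 0.05 s, during which the arm holds its last target.

## Task

Both drive flanges on the buff-mounting stand are riding on top of their spindle keys. Turn each one on its spindle, gently, until it drops over its key and sits flat and fully home on the shoulder; stop turning as soon as it has keyed, never forcing it sideways against the key or pressing hard on it. Leave the other things on the bench where they are.

Things in the scene. Friction and masses are not known exactly. Their poses are not given: they have to be found in the camera images.
- stand: Grey steel plate of the mounting stand, 100 x 280 x 12 mm, fixed to the bench, carrying two upright spindles 160 mm apart along its y axis. Origin: centre of its underside, on the bench.
- post0 (a point): Point on one spindle's axis, on the plate's top face (12 mm above the bench), at +80 mm along the stand's y; its attitude is the stand's, NOT the key's. Spindle: shoulder disc 44 mm across, 15 mm high; on it a round stub 16.6 mm thick, its top 68 mm above the bench; through the stub, just above the shoulder, a cross key 27 long, 5.2 wide, 10 mm high. Either flange may be on it.
- post1 (a point): The same point of the second, identical spindle, at -80 mm along the stand's y. Each key's direction varies, lies hidden under the flange and is not given: find it by turning. A flange turns freely on the stub (1 mm radial play) and drops over the key, 10 mm, when its keyways meet it within about 7 degrees: once every half turn, either way round.
- flange_small: Steel flange, a disc 48 mm across, 16 mm thick, 150 to 280 g, with a round bore and two keyways along its x. A straight drive arm, 10 mm wide, as thick as the disc, ends 60 mm from the bore axis; opposite, a counterweight 30 mm wide ends 34 mm from it. Origin: centre of the underside, 37 mm above the bench riding on the key (tilted up to 4 degrees), 27 mm when home; z up, x along the arm.
- flange_large: Steel flange, a disc 60 mm across, 16 mm thick, 210 to 420 g, with a round bore and two keyways along its x. A straight drive arm, 10 mm wide, as thick as the disc, ends 66 mm from the bore axis; opposite, a counterweight 30 mm wide ends 40 mm from it. Origin: centre of the underside, 37 mm above the bench riding on the key (tilted up to 4 degrees), 27 mm when home; z up, x along the arm.
- small_arm (a point): Point on the small flange's drive arm, 12 mm short of its tip, at mid-thickness (48 mm from the bore axis, 8 mm above the underside). Pushed here sideways, the flange turns with a drag well under 2 N; once keyed it stops dead (about 7 degrees of play), so a push going on soon exceeds 10 N.
- large_arm (a point): The same point of the large flange's drive arm: 54 mm from the bore axis, 8 mm above the underside, 12 mm short of the tip.
- compound_bar: Bystander: bar of green polishing compound 45 x 100 x 32 mm on the bench; origin under its centre.
- tweezers: Bystander: steel tweezers 130 mm long, 8 mm high, on the bench; origin under the centre, x along them.
- felt_cone: Bystander: small felt polishing cone 28 mm across, 45 mm high, upright on the bench; origin under its centre.
- buff_wheel: Bystander: muslin buff wheel lying flat, 90 mm across, 18 mm thick; origin under its centre.
- spindle_nut: Bystander: brass hexagon nut 22 mm across corners, 12 mm high, lying on the stand's plate between the spindles; origin under its centre.
- oil_bottle: Bystander: small amber bottle 30 mm across, 62 mm high, upright on the bench; origin under its centre.
Not all that is in view belongs to the job. Leave any green, purple or yellow look-alike of the flange_large alone.

How it is judged:
By the outcome, as a careful person would: the job done as asked, in the order asked, and still so for the second after the job is handed in, with the robot touching nothing.
It also fails if it takes over 64 s, if anything falls off the work surface, if the arm or the gripper's body presses on something with over 40 N, if the wrist force passes 120 N, or if a joint passes its speed limit or range.

## Working session

There is one attempt and no reset: what is moved stays moved. The work goes in short steps, Python scripts to look and compute and a shell command to move; the robot and the scene stay as the last step left them, time stands still between calls to the robot, and variables do not carry over. Pictures are saved under pics/ and viewed, and the job is handed in when it is done.

```bash
ls; mkdir -p pics
python3 - <<'E'
from bench import monitor,get_image,ctrl
import cv2,numpy as np
s=monitor.get_state()
for k,v in s.items(): print(k,np.round(v,3))
for n in("side","top"):
    d=get_image(n); cv2.imwrite(f"pics/{n}0.png",d["img"][:,:,::-1]); print(n,{k:(np.round(v,4).tolist()) for k,v in d.items() if k!="img"})
    np.savez(f"{n}.npz",**d)
E
```

```text
pics
time 0.0
joint_positions [-1.117  0.322 -0.07   1.452  0.023  1.371 -0.057]
qd [ 0.001 -0.001 -0.001 -0.001 -0.001 -0.001 -0.001]
joint_torque [ 0.0000e+00 -4.9129e+01 -4.0400e-01 -3.1253e+01 -6.4000e-02  4.4000e-02
  0.0000e+00]
position [0.277 0.588 0.404]
tool_rot [ 0.343  1.543 -0.346]
ft_force [-0.268 -0.715 -0.117]
torque [ 0.001  0.038 -0.001]
grip_width 0.999
side {'mtx': [[362.7138, 0.0, 323.1596], [0.0, 362.7138, 195.2922], [0.0, 0.0, 1.0]], 'view': [[0.9854, -0.1695, -0.0134, -0.5502], [0.1033, 0.5347, 0.8387, -0.0963], [-0.135, -0.8279, 0.5444, -0.7305], [0.0, 0.0, 0.0, 1.0]]}
top {'mtx': [[496.2648, 0.0, 325.0725], [0.0, 496.2648, 197.1961], [0.0, 0.0, 1.0]], 'view': [[0.011, -0.9999, 0.0041, -0.0089], [0.987, 0.0115, 0.1605, -0.5407], [-0.1605, 0.0023, 0.987, -1.1977], [0.0, 0.0, 0.0, 1.0]]}
```

View pics/side0.png

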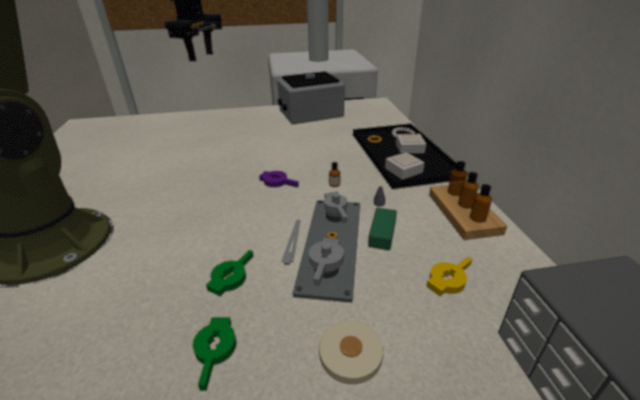

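View pics/top0.png

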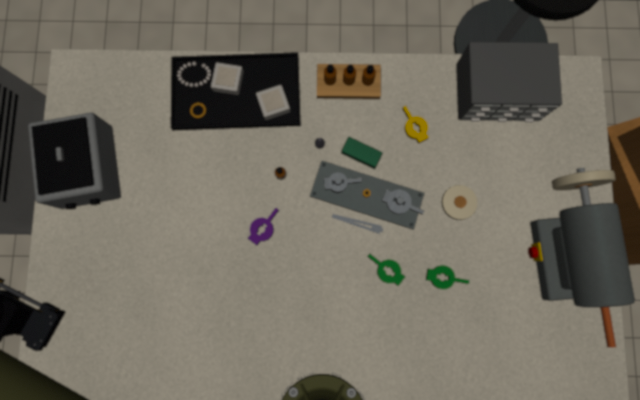

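Run:
```python
import cv2,numpy as np
t=np.load("top.npz")["img"][:,:,::-1]; s=np.load("side.npz")["img"][:,:,::-1]
cv2.imwrite("pics/tc0.png",cv2.resize(t[145:245,300:440],None,fx=5.7,fy=5.7,interpolation=cv2.INTER_CUBIC))
cv2.imwrite("pics/sc0.png",cv2.resize(s[180:310,285:405],None,fx=4.6,fy=4.6,interpolation=cv2.INTER_CUBIC))
```

```text
(no output)
```

View pics/tc0.png

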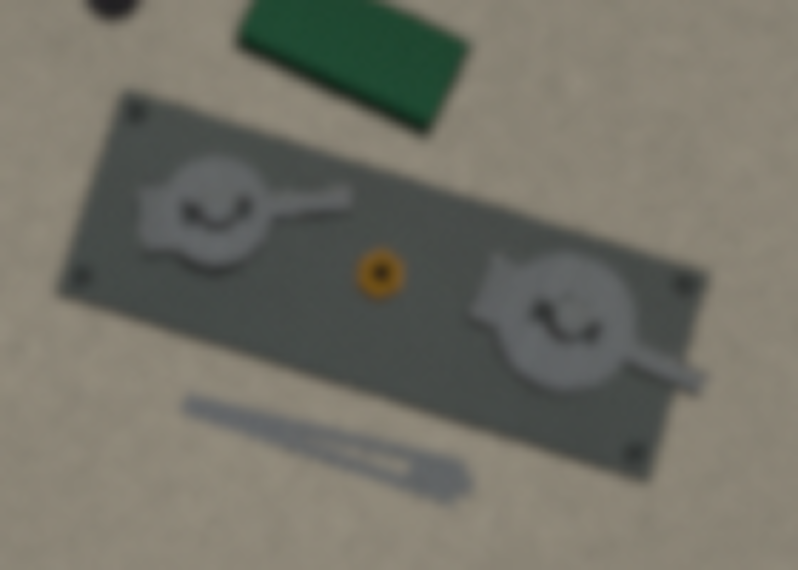

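View pics/sc0.png

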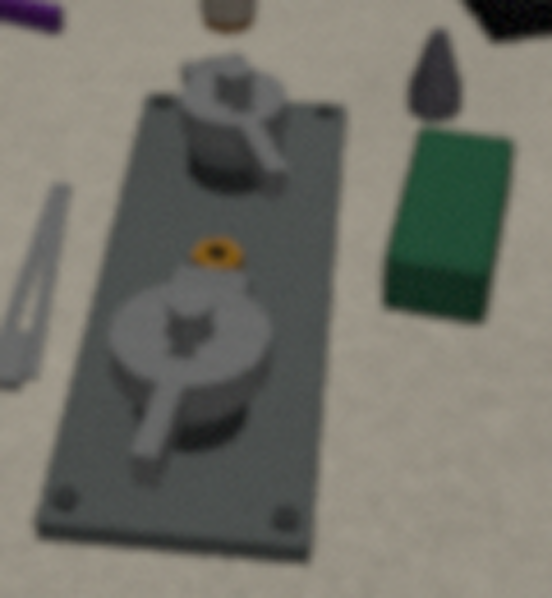

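```bash
cat > h.py <<'E'
import numpy as np
from scipy.spatial.transform import Rotation as R
cams={n:(lambda d:(d["mtx"],d["view"]))(np.load(f"{n}.npz")) for n in("top","side")}
def proj(n,P):
    K,V=cams[n]; P=np.atleast_2d(P); c=P@V[:3,:3].T+V[:3,3]; c=c*[1,-1,-1]; u=c@K.T; return u[:,:2]/u[:,2:]
def back(n,uv,z):
    K,V=cams[n]; d=np.linalg.inv(K)@[uv[0],uv[1],1]*[1,-1,-1]; d=V[:3,:3].T@d; o=-V[:3,:3].T@V[:3,3]
    return o+d*(z-o[2])/d[2]
def crop(u,v,x0,y0,f): return ((u+.5)/f-.5+x0,(v+.5)/f-.5+y0)
E
python3 - <<'E'
from h import *
T=lambda u,v,z:back("top",crop(u,v,300,145,5.7),z)
S=lambda u,v,z:back("side",crop(u,v,285,180,4.6),z)
c=[T(*p,.012) for p in((127,90),(709,270),(648,482),(57,295))]
m=np.mean(c,0);print("stand",m.round(4),[np.linalg.norm(c[i]-c[i-1]).round(4) for i in range(4)])
y=(c[0]-c[1]+c[3]-c[2]);y/=np.linalg.norm(y);print("y ax",y.round(3)); 
for k in(1,-1):print("post",(m+k*.08*y).round(4))
for q in (0,):
  cs=[S(*p,.012) for p in((145,100),(345,105),(310,545),(42,530))];print("side stand",np.mean(cs,0).round(4))
for n,a,b in(("small",(218,210),(352,195)),("large",(567,320),(706,382))):
  A=T(*a,.053);B=T(*b,.053);d=B-A;print(n,A.round(4),B.round(4),np.linalg.norm(d[:2]).round(4),np.degrees(np.arctan2(d[1],d[0])).round(1))
print("nut",T(380,272,.024)); print([T(*p,.03).round(3) for p in((240,42),(425,130),(468,48))]); print("tweez",T(185,405,.008),T(470,490,.008))
print("side small tip",S(278,180,.048),"large",S(148,468,.048))
E
```

```text
stand [ 0.5548 -0.1104  0.012 ] [np.float64(0.0998), np.float64(0.2756), np.float64(0.1006), np.float64(0.277)]
y ax [0.292 0.956 0.   ]
post [ 0.5782 -0.0339  0.012 ]
post [ 0.5314 -0.1869  0.012 ]
side stand [ 0.5553 -0.1138  0.012 ]
small [ 0.5795 -0.0341  0.053 ] [ 0.5869 -0.0928  0.053 ] 0.0592 -82.8
large [ 0.5326 -0.1864  0.053 ] [ 0.506  -0.2464  0.053 ] 0.0656 -113.9
nut [ 0.55784051 -0.10752304  0.024     ]
[array([ 0.661, -0.044,  0.03 ]), array([ 0.622, -0.127,  0.03 ]), array([ 0.66 , -0.147,  0.03 ])]
tweez [ 0.4989975  -0.02119558  0.008     ] [ 0.46220647 -0.14891496  0.008     ]
side small tip [ 0.58603214 -0.09378029  0.048     ] large [ 0.50653895 -0.24570231  0.048     ]
```

```bash
cat >> h.py <<'E'
def goto(s,p,yaw_y):
    """remaining move to TCP p, tool x down, tool y at world angle yaw_y(deg): shift mm in present tool axes, turn"""
    a=np.radians(yaw_y); X=np.array([0,0,-1.]);Y=np.array([np.cos(a),np.sin(a),0]);M=np.c_[X,Y,np.cross(X,Y)]
    Rt=R.from_rotvec(s["tool_rot"]); d=Rt.inv().apply(np.array(p)-s["position"])*1000
    return d.round(1),(Rt.inv()*R.from_matrix(M)).as_rotvec().round(3)
E
python3 - <<'E'
from h import *
from bench import monitor
s=monitor.get_state(); M=R.from_rotvec(s["tool_rot"]).as_matrix(); print(M.round(3)); Y=M[:,1]
yy=np.degrees(np.arctan2(Y[1],Y[0]));az=np.degrees(np.arctan2(s["position"][1],s["position"][0]));print("yaw y",yy,"az",az,"rel",yy-az)
for n,c,a,r in(("small",(.579,-.034),-83,48),("large",(.532,-.187),-114,54)):
  q=np.radians(a);p=np.array(c)+r/1000*np.array([np.cos(q),np.sin(q)]);az2=np.degrees(np.arctan2(p[1],p[0]))
  for t in(a+90,a-90): print(n,p.round(4),"yaw",t,"dj7",((t-az2)-(yy-az)+180)%360-180, goto(s,[*p,.25],t))
E
```

```text
[[-0.001  0.426  0.905]
 [-0.002  0.905 -0.426]
 [-1.    -0.002  0.   ]]
yaw y 64.80397741088765 az 64.80054850118076 rel 0.003428909706897798
small [ 0.5848 -0.0816] yaw 7 dj7 14.943432784772739 (array([ 154.6, -474.4,  563.9]), array([1.009e+00, 1.000e-03, 2.000e-03]))
small [ 0.5848 -0.0816] yaw -173 dj7 -165.0565672152273 (array([ 154.6, -474.4,  563.9]), array([-2.133e+00, -2.000e-03,  1.000e-03]))
large [ 0.51   -0.2363] yaw -24 dj7 0.857789768718817 (array([ 154.9, -646.3,  562.1]), array([1.55e+00, 1.00e-03, 1.00e-03]))
large [ 0.51   -0.2363] yaw -204 dj7 -179.14221023128118 (array([ 154.9, -646.3,  562.1]), array([-1.592e+00, -1.000e-03,  1.000e-03]))
```

```bash
python3 -m creep '[[0,-30,36,0,0,0,30],[0,-30,36,0,0,0,30],[0,-30,36,0,0,0,30],[0,-30,36,0,0,0,30],[0,-30,36,0,0,0,30]]' 5; python3 -m creep '[[0,-30,36,0,0,0,30],[0,-30,36,0,0,0,30],[0,-30,36,0,0,0,30],[0,-30,36,0,0,0,30],[0,-30,36,0,0,0,30]]';python3 -m creep '[[0,-30,36,0,0,0,30],[0,-30,36,0,0,0,30],[0,-30,36,0,0,0,30],[0,-30,36,0,0,0,30],[0,-24,24,0,0,0,30]]'; python3 -m creep '[[0,0,0,0.144,0,0,30],[0,0,0,0.144,0,0,30],[0,0,0,0.144,0,0,30],[0,0,0,0.144,0,0,30],[0,0,0,0.144,0,0,30]]';python3 -m creep '[[0,0,0,0.144,0,0,30],[0,0,0,0.144,0,0,30],[0,0,0,0,0,0,30]]'
python3 - <<'E'
from h import *
from bench import monitor
s=monitor.get_state(); print(goto(s,[.5848,-.0816,.215],7),s["joint_positions"])
E
```

```text
time: 0.6
position: [0.3762, 0.3738, 0.4044]
tool_rot: [0.345, 1.543, -0.345]
ft_force: [1.1, 0.7, -0.2]
grip_width: 0.632
time: 1.1
position: [0.475, 0.1615, 0.4046]
tool_rot: [0.345, 1.543, -0.345]
ft_force: [-0.2, 0.4, -0.5]
grip_width: 0.352
time: 1.6
position: [0.566, -0.0416, 0.4045]
tool_rot: [0.346, 1.542, -0.348]
ft_force: [-0.5, -0.1, 0.2]
grip_width: 0.347
time: 2.1
position: [0.5653, -0.0384, 0.4043]
tool_rot: [0.906, 1.375, -0.906]
ft_force: [-0.2, 1.0, 0.3]
grip_width: 0.348
time: 2.4
position: [0.5653, -0.0383, 0.4043]
tool_rot: [1.118, 1.265, -1.119]
ft_force: [0.5, 0.1, 0.9]
grip_width: 0.345
(array([189.3,  14.2,  45.4]), array([ 0.001, -0.   ,  0.001])) [-0.47921242  0.15198197  0.55761943  1.68226287 -0.08244082  1.33164173
  0.21553216]
```

```bash
python3 -m creep '[[0,14,45,0,0,0,30],[40,0,0,0,0,0,30],[40,0,0,0,0,0,30],[40,0,0,0,0,0,30],[8,0,0,0,0,0,30]]'; python3 -m creep '[[0,0,0,0,0,0,30]]'
python3 - <<'E'
from h import *
from bench import monitor,get_image
import cv2
s=monitor.get_state(); print(goto(s,[.5848,-.0816,.215],7))
for n,(x0,y0,w,hh) in(("top",(300,145,140,100)),("side",(285,170,130,140))):
    i=get_image(n)["img"][y0:y0+hh,x0:x0+w,::-1]; cv2.imwrite(f"pics/{n}1.png",cv2.resize(i,None,fx=4,fy=4,interpolation=cv2.INTER_CUBIC))
E
```

```text
time: 2.9
position: [0.5827, -0.0808, 0.2718]
tool_rot: [1.112, 1.273, -1.122]
ft_force: [0.3, 0.3, -1.1]
grip_width: 0.34
time: 3.0
position: [0.5844, -0.0812, 0.2757]
tool_rot: [1.115, 1.268, -1.119]
ft_force: [-0.2, 0.2, 0.0]
grip_width: 0.344
(array([60.7,  0.5,  0.5]), array([ 0.003, -0.   ,  0.003]))
```

View pics/top1.png

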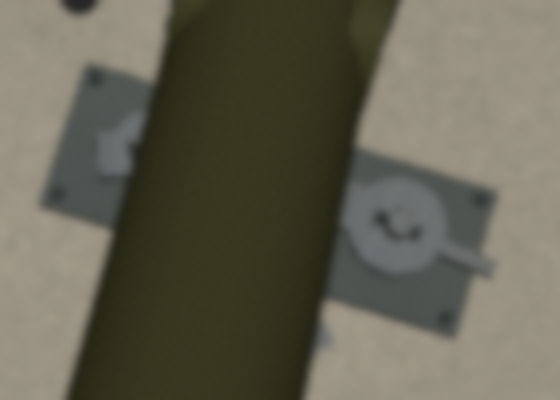

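View pics/side1.png

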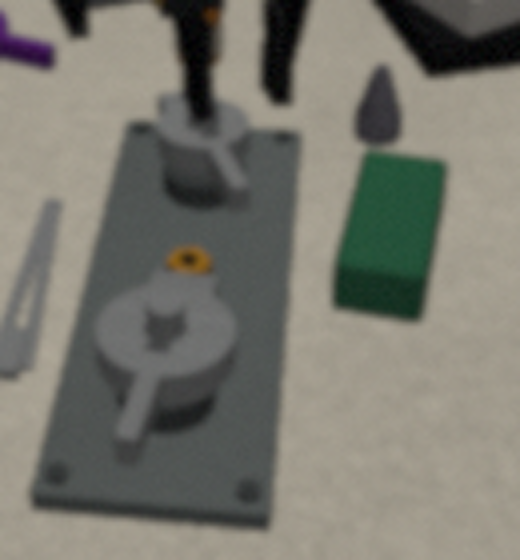

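```bash
python3 -m creep '[[20,0,0,0,0,0,30],[20,0,0,0,0,0,30],[12,0,0,0,0,0,30],[8,0,0,0,0,0,30],[0,0,0,0,0,0,30]]'
cat > look.py <<'E'
from h import *
import sys,cv2
from bench import monitor,get_image
s=monitor.get_state(); print(s["position"].round(4) if hasattr(s["position"],"round") else s["position"],np.round(s["ft_force"],1))
x0,y0,w,hh=map(int,sys.argv[2:6]); f=float(sys.argv[6]); i=get_image("side")["img"][y0:y0+hh,x0:x0+w,::-1]; cv2.imwrite(f"pics/{sys.argv[1]}.png",cv2.resize(i,None,fx=f,fy=f,interpolation=cv2.INTER_CUBIC))
E
python3 look.py s2 290 160 100 80 6
```

```text
time: 3.6
position: [0.585, -0.0812, 0.2168]
tool_rot: [1.118, 1.265, -1.118]
ft_force: [-0.2, 0.1, 0.8]
grip_width: 0.345
[ 0.585  -0.0812  0.2168] [-0.2  0.1  0.8]
```

View pics/s2.png

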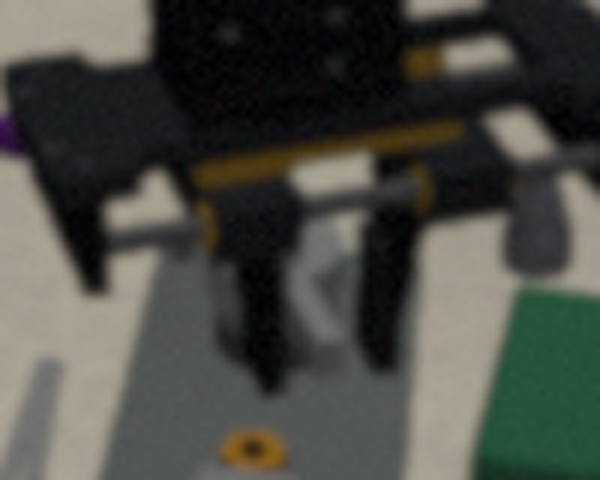

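```bash
python3 -m creep '[[2,0,0,0,0,0,18],[0,0,0,0,0,0,18],[0,0,0,0,0,0,18]]'; python3 -m creep '[[0,-1.9,0,0.04,0,0,18]]';python3 -m creep '[[0,-1.9,0,0.04,0,0,18]]'
python3 look.py s3 290 160 100 80 6
```

```text
time: 3.95
position: [0.5851, -0.0813, 0.2152]
tool_rot: [1.118, 1.264, -1.117]
ft_force: [-0.0, -0.0, 0.2]
grip_width: 0.222
time: 4.05
position: [0.5833, -0.0815, 0.2152]
tool_rot: [1.149, 1.246, -1.148]
ft_force: [0.8, 1.1, 0.5]
grip_width: 0.212
time: 4.15
position: [0.5812, -0.0818, 0.2151]
tool_rot: [1.179, 1.228, -1.178]
ft_force: [0.7, 0.2, -0.0]
grip_width: 0.212
[ 0.5812 -0.0818  0.2151] [ 0.7  0.2 -0. ]
```

View pics/s3.png

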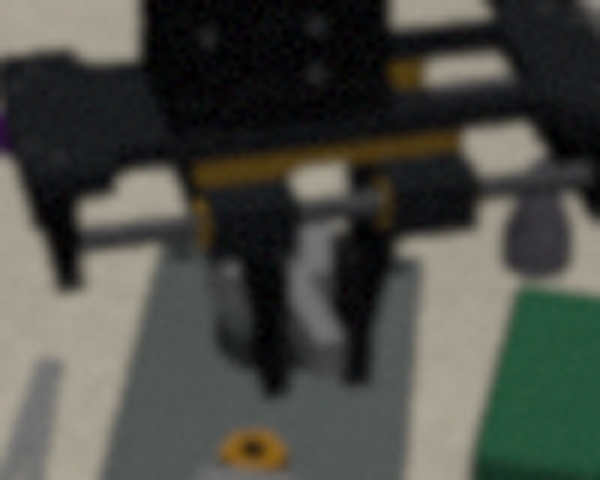

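```bash
cat > chk.py <<'E'
from h import *
import sys
from bench import monitor
s=monitor.get_state(); c=np.array([(.579,-.034),(.532,-.187)][int(sys.argv[1])]); lim=float(sys.argv[2])
M=R.from_rotvec(s["tool_rot"]).as_matrix(); f=M.T@s["ft_force"]; d=np.array(s["position"])[:2]-c
Z=M[:2,2]
print("t%.2f F(tool) %s r %.1f ang %.1f tool %.1f z %.1f j7 %.2f"%(s["time"],f.round(1),1e3*np.hypot(*d),np.degrees(np.arctan2(d[1],d[0])),np.degrees(np.arctan2(Z[1],Z[0])),1e3*s["position"][2],s["joint_positions"][6]))
sys.exit(int(np.hypot(f[1],f[2])>lim))
E
python3 -m creep '[[0,-1.9,0,0.04,0,0,18]]'>o; python3 chk.py 0 3.5 && python3 -m creep '[[0,-1.9,0,0.04,0,0,18]]'>o && python3 chk.py 0 3.5 && python3 -m creep '[[0,-1.9,0,0.04,0,0,18]]'>o && python3 chk.py 0 3.5 && python3 -m creep '[[0,-1.9,0,0.04,0,0,18]]'>o && python3 chk.py 0 3.5
python3 look.py s4 290 160 100 80 6
```

```text
t4.30 F(tool) [0.2 0.5 0.3] r 47.8 ang -89.4 tool -89.8 z 215.1 j7 0.30
t4.40 F(tool) [-0.8 -0.2  0.3] r 47.8 ang -91.8 tool -92.2 z 215.1 j7 0.26
t4.50 F(tool) [-0.4  0.1  0.1] r 47.8 ang -94.1 tool -94.5 z 215.1 j7 0.22
t4.60 F(tool) [-0.9  0.3  1.2] r 47.8 ang -96.4 tool -96.7 z 215.1 j7 0.18
[ 0.5737 -0.0815  0.2151] [ 0.1 -1.2  0.9]
```

View pics/s4.png

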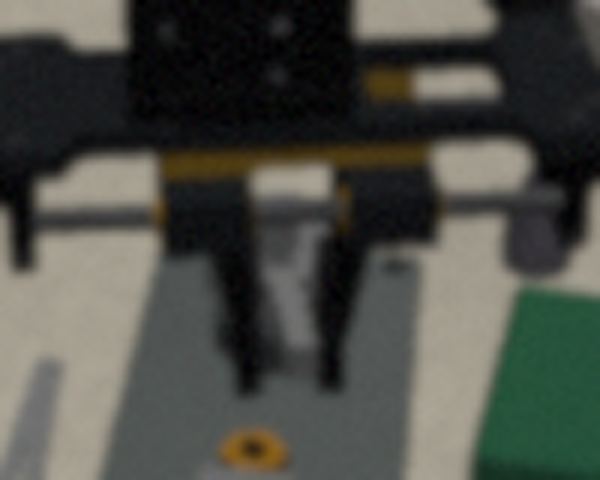

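```bash
python3 -m creep '[[0,-1.9,0,0.04,0,0,18]]'>o; python3 chk.py 0 3 && python3 -m creep '[[0,-1.9,0,0.04,0,0,18]]'>o && python3 chk.py 0 3 && python3 -m creep '[[0,-1.9,0,0.04,0,0,18]]'>o && python3 chk.py 0 3 && python3 -m creep '[[0,-1.9,0,0.04,0,0,18]]'>o && python3 chk.py 0 3 && python3 -m creep '[[0,-1.9,0,0.04,0,0,18]]'>o && python3 chk.py 0 3 && python3 -m creep '[[0,-1.9,0,0.04,0,0,18]]'>o && python3 chk.py 0 3
python3 look.py s5 290 160 100 80 6
```

```text
t4.75 F(tool) [ 0.5  0.4 -0.4] r 47.9 ang -98.5 tool -99.0 z 215.1 j7 0.14
t4.85 F(tool) [ 0.2  0.7 -0.1] r 47.9 ang -100.9 tool -101.3 z 215.0 j7 0.11
t4.95 F(tool) [-1.  -0.8  0.2] r 47.9 ang -103.2 tool -103.6 z 215.0 j7 0.07
t5.05 F(tool) [-0.4  0.5 -0.6] r 48.0 ang -105.5 tool -105.9 z 215.0 j7 0.03
t5.15 F(tool) [-0.5  0.2  0.3] r 48.0 ang -107.7 tool -108.2 z 215.0 j7 -0.01
t5.25 F(tool) [ 0.2  1.1 -0.6] r 48.0 ang -110.0 tool -110.5 z 215.0 j7 -0.05
[ 0.5626 -0.0791  0.215 ] [ 1.2  0.2 -0.2]
```

View pics/s5.png

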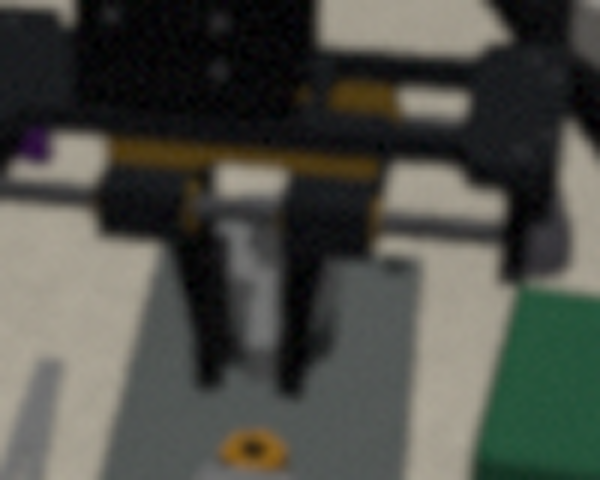

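Still riding (arm top at about row 240–350, same height between the fingers). I'll carry on.

```bash
python3 -m creep '[[0,-1.9,0,0.04,0,0,18]]'>o; python3 chk.py 0 3 && python3 -m creep '[[0,-1.9,0,0.04,0,0,18]]'>o && python3 chk.py 0 3 && python3 -m creep '[[0,-1.9,0,0.04,0,0,18]]'>o && python3 chk.py 0 3 && python3 -m creep '[[0,-1.9,0,0.04,0,0,18]]'>o && python3 chk.py 0 3 && python3 -m creep '[[0,-1.9,0,0.04,0,0,18]]'>o && python3 chk.py 0 3 && python3 -m creep '[[0,-1.9,0,0.04,0,0,18]]'>o && python3 chk.py 0 3
python3 look.py s6 290 160 100 80 6
```

```text
t5.40 F(tool) [0.2 0.2 0.3] r 48.0 ang -112.1 tool -112.7 z 215.1 j7 -0.09
t5.50 F(tool) [-0.7 -0.4 -0.8] r 48.0 ang -114.4 tool -115.0 z 215.0 j7 -0.13
t5.60 F(tool) [-0.3 -0.8 -0.1] r 48.1 ang -116.7 tool -117.3 z 215.0 j7 -0.17
t5.70 F(tool) [-0.   0.4  0. ] r 48.1 ang -119.0 tool -119.6 z 215.0 j7 -0.21
t5.80 F(tool) [ 0.3  0.4 -0.1] r 48.1 ang -121.3 tool -121.9 z 215.0 j7 -0.25
t5.90 F(tool) [-0.1  0.  -0.1] r 48.1 ang -123.5 tool -124.2 z 215.0 j7 -0.29
[ 0.5524 -0.0741  0.215 ] [0.1 0.1 0.1]
```

View pics/s6.png

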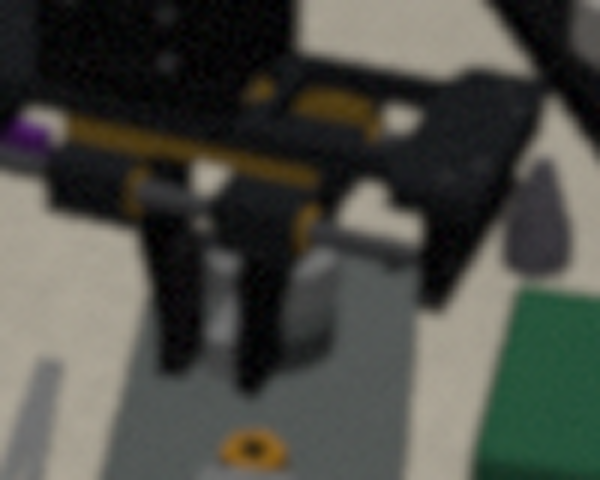

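```bash
cat > ov.py <<'E'
# ov.py out post r  x0 y0 w h f : overlay disc rims riding (red) and home (green)
from h import *
import sys,cv2
from bench import monitor,get_image
k=int(sys.argv[2]); c=[(.579,-.034),(.532,-.187)][k]; r=[.024,.030][k]; n=sys.argv[3]
x0,y0,w,hh=map(int,sys.argv[4:8]); f=float(sys.argv[8])
i=get_image(n)["img"][y0:y0+hh,x0:x0+w,::-1]; i=cv2.resize(i,None,fx=f,fy=f,interpolation=cv2.INTER_CUBIC); j=i.copy()
t=np.linspace(0,2*np.pi,60)
for z,col in((.037,(0,0,255)),(.053,(0,0,255)),(.027,(0,255,0)),(.043,(0,255,0))):
    P=np.c_[c[0]+r*np.cos(t),c[1]+r*np.sin(t),0*t+z]; p=(proj(n,P)-[x0,y0]+.5)*f
    cv2.polylines(j,[p.round().astype(int)],True,col,1)
cv2.imwrite(f"pics/{sys.argv[1]}.png",np.hstack([i,j]))
E
python3 ov.py o1 0 side 310 180 55 65 7
```

```text
(no output)
```

View pics/o1.png

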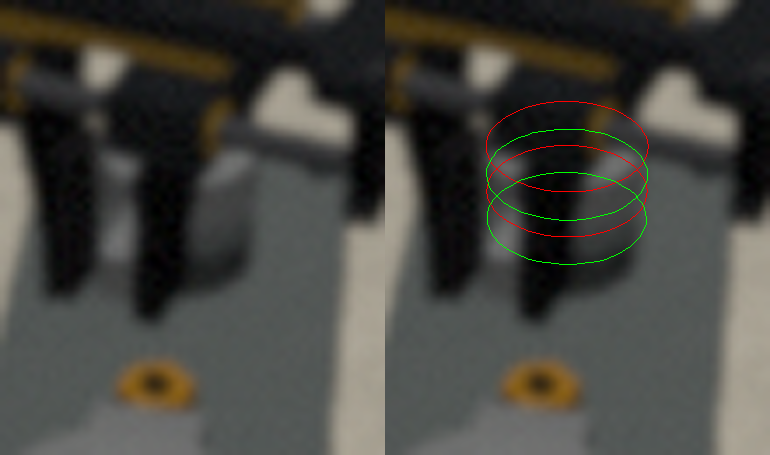

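Run:
```python
from h import *
import cv2
from bench import get_image
a=np.load("side.npz")["img"]; b=get_image("side")["img"]
x0,y0,w,hh,f=310,180,55,65,7
cv2.imwrite("pics/cmp.png",np.hstack([cv2.resize(i[y0:y0+hh,x0:x0+w,::-1],None,fx=f,fy=f,interpolation=cv2.INTER_CUBIC) for i in(a,b)]))
for x in range(337,347): print(x,a[196:225,x].mean(1).astype(int).tolist(),"\n   ",b[196:225,x].mean(1).astype(int).tolist())
c=(.579,-.034)
for z in(.053,.037,.043,.027,.012): print(z,[proj("side",[[c[0]+.024*np.cos(q),c[1]+.024*np.sin(q),z]]).round(1).tolist()[0] for q in(-1.8,-1.2,-.6)])
```

```text
337 [84, 68, 61, 60, 59, 62, 62, 69, 84, 98, 96, 88, 76, 66, 58, 55, 54, 54, 52, 50, 43, 34, 28, 30, 32, 40, 58, 71, 77] 
    [23, 18, 18, 17, 20, 12, 15, 16, 20, 26, 29, 26, 33, 37, 43, 45, 49, 43, 42, 41, 35, 26, 24, 26, 28, 45, 63, 79, 85]
338 [81, 68, 64, 62, 63, 64, 66, 73, 87, 99, 101, 98, 89, 80, 68, 61, 56, 50, 53, 48, 43, 36, 30, 29, 31, 44, 62, 72, 79] 
    [25, 25, 25, 28, 25, 21, 19, 25, 40, 53, 57, 52, 49, 56, 62, 61, 60, 57, 53, 52, 44, 34, 30, 30, 34, 47, 67, 79, 85]
339 [83, 78, 76, 75, 74, 77, 79, 81, 91, 100, 104, 101, 100, 94, 88, 78, 67, 57, 52, 49, 44, 38, 36, 32, 36, 47, 65, 75, 77] 
    [38, 43, 41, 39, 39, 36, 33, 45, 63, 78, 76, 68, 64, 64, 67, 66, 66, 59, 58, 53, 44, 37, 36, 34, 35, 53, 71, 81, 83]
340 [94, 92, 92, 90, 90, 92, 93, 91, 98, 102, 102, 101, 102, 100, 97, 93, 82, 74, 62, 55, 51, 47, 41, 40, 40, 55, 69, 75, 76] 
    [58, 56, 53, 49, 49, 52, 61, 73, 88, 94, 83, 72, 65, 66, 66, 65, 62, 57, 56, 52, 43, 37, 33, 30, 44, 61, 76, 82, 85]
341 [106, 102, 103, 100, 100, 100, 102, 101, 103, 97, 92, 92, 98, 101, 101, 100, 96, 91, 81, 70, 58, 53, 50, 46, 49, 5
[... 978 characters left out ...]
0, 79, 89, 96, 98, 91, 73, 62, 58, 59, 60, 66, 73, 75] 
    [59, 64, 61, 49, 50, 68, 89, 91, 78, 66, 66, 64, 67, 68, 67, 63, 59, 56, 56, 55, 55, 59, 68, 73, 81, 85, 86, 85, 84]
346 [140, 133, 124, 115, 112, 104, 92, 77, 68, 61, 62, 64, 65, 67, 69, 70, 74, 79, 88, 97, 90, 74, 64, 63, 63, 66, 70, 75, 78] 
    [99, 91, 72, 55, 47, 56, 75, 80, 75, 70, 71, 73, 75, 76, 75, 74, 71, 70, 72, 72, 74, 76, 80, 82, 85, 87, 85, 86, 85]
0.053 [[335.1, 206.8], [341.8, 205.8], [346.2, 202.8]]
0.037 [[335.0, 213.3], [341.7, 212.2], [346.1, 209.2]]
0.043 [[335.1, 210.9], [341.8, 209.8], [346.1, 206.8]]
0.027 [[335.0, 217.2], [341.7, 216.2], [346.0, 213.1]]
0.012 [[335.0, 223.0], [341.6, 222.0], [345.8, 218.9]]
```

View pics/cmp.png

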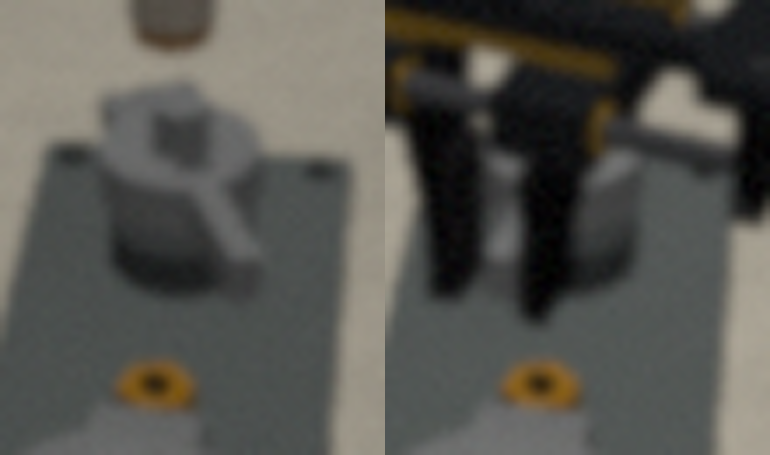

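```bash
python3 -m creep '[[0,-1.9,0,0.04,0,0,18]]'>o; python3 chk.py 0 3 && python3 -m creep '[[0,-1.9,0,0.04,0,0,18]]'>o && python3 chk.py 0 3 && python3 -m creep '[[0,-1.9,0,0.04,0,0,18]]'>o && python3 chk.py 0 3 && python3 -m creep '[[0,-1.9,0,0.04,0,0,18]]'>o && python3 chk.py 0 3 && python3 -m creep '[[0,-1.9,0,0.04,0,0,18]]'>o && python3 chk.py 0 3 && python3 -m creep '[[0,-1.9,0,0.04,0,0,18]]'>o && python3 chk.py 0 3
python3 ov.py o2 0 side 310 180 55 65 7
```

```text
t6.15 F(tool) [ 0.3  0.2 -0.8] r 48.2 ang -125.6 tool -126.4 z 215.0 j7 -0.32
t6.25 F(tool) [0.2 0.4 0.4] r 48.2 ang -127.9 tool -128.8 z 214.9 j7 -0.37
t6.35 F(tool) [ 0.5  0.6 -0. ] r 48.2 ang -130.2 tool -131.1 z 214.9 j7 -0.41
t6.45 F(tool) [ 0.4 -0.1 -0.2] r 48.3 ang -132.5 tool -133.4 z 214.9 j7 -0.45
t6.55 F(tool) [ 1.1 -0.1  0.2] r 48.3 ang -134.8 tool -135.6 z 214.9 j7 -0.49
t6.65 F(tool) [ 0.5  1.1 -0.2] r 48.3 ang -137.0 tool -137.9 z 214.9 j7 -0.53
```

View pics/o2.png

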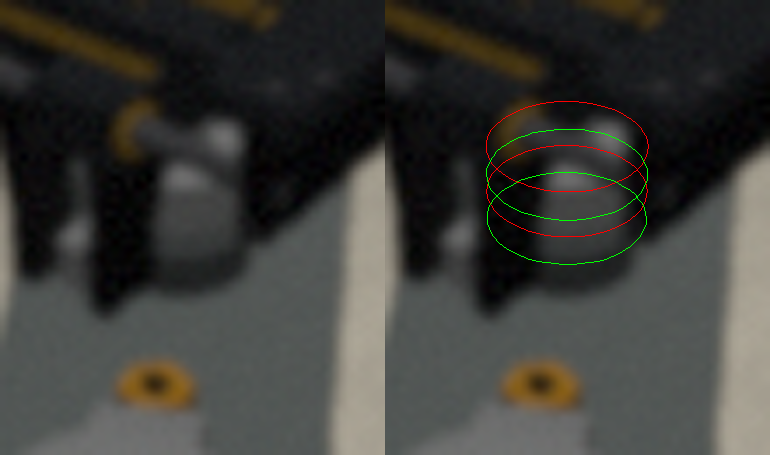

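```bash
python3 -m creep '[[0,-1.9,0,0.04,0,0,18]]'>o; python3 chk.py 0 3 && python3 -m creep '[[0,-1.9,0,0.04,0,0,18]]'>o && python3 chk.py 0 3 && python3 -m creep '[[0,-1.9,0,0.04,0,0,18]]'>o && python3 chk.py 0 3 && python3 -m creep '[[0,-1.9,0,0.04,0,0,18]]'>o && python3 chk.py 0 3 && python3 -m creep '[[0,-1.9,0,0.04,0,0,18]]'>o && python3 chk.py 0 3 && python3 -m creep '[[0,-1.9,0,0.04,0,0,18]]'>o && python3 chk.py 0 3
python3 ov.py o3 0 side 310 180 55 65 7
```

```text
t6.80 F(tool) [-0.6 -0.2 -0.1] r 48.3 ang -139.2 tool -140.2 z 214.9 j7 -0.57
t6.90 F(tool) [ 0.1  0.3 -0.3] r 48.3 ang -141.5 tool -142.5 z 214.9 j7 -0.61
t7.00 F(tool) [0.9 1.1 0.2] r 48.3 ang -143.8 tool -144.8 z 214.9 j7 -0.65
t7.10 F(tool) [-0.1  0.2 -0.3] r 48.3 ang -146.0 tool -147.1 z 214.9 j7 -0.69
t7.20 F(tool) [ 0.  -0.3  0.8] r 48.3 ang -148.3 tool -149.4 z 214.9 j7 -0.73
t7.30 F(tool) [ 0.3 -0.4  0. ] r 48.4 ang -150.6 tool -151.7 z 214.9 j7 -0.77
```

View pics/o3.png

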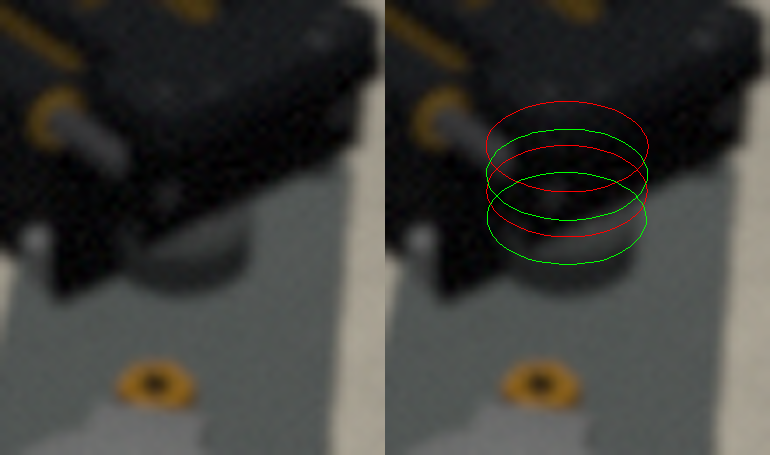

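```bash
python3 -m creep '[[0,-1.9,0,0.04,0,0,18]]'>o; python3 chk.py 0 3 && python3 -m creep '[[0,-1.9,0,0.04,0,0,18]]'>o && python3 chk.py 0 3 && python3 -m creep '[[0,-1.9,0,0.04,0,0,18]]'>o && python3 chk.py 0 3
python3 ov.py o4 0 side 295 180 65 65 6;  python3 -m creep '[[0,-1.9,0,0.04,0,0,18]]'>o && python3 chk.py 0 3 && python3 -m creep '[[0,-1.9,0,0.04,0,0,18]]'>o && python3 chk.py 0 3 && python3 -m creep '[[0,-1.9,0,0.04,0,0,18]]'>o && python3 chk.py 0 3
python3 ov.py o5 0 side 295 180 65 65 6
```

```text
t7.45 F(tool) [ 0.2 -0.5 -0.8] r 48.3 ang -152.7 tool -153.9 z 214.9 j7 -0.81
t7.55 F(tool) [-0.1  0.4  0.2] r 48.4 ang -155.1 tool -156.2 z 214.9 j7 -0.85
t7.65 F(tool) [-0.4  0.2  0.3] r 48.3 ang -157.2 tool -158.5 z 214.9 j7 -0.89
t7.80 F(tool) [-0.3  0.2 -0.5] r 48.3 ang -159.4 tool -160.8 z 214.9 j7 -0.93
t7.90 F(tool) [-0.2  0.9  0.1] r 48.4 ang -161.7 tool -163.1 z 214.9 j7 -0.98
t8.00 F(tool) [0.8 1.1 0.2] r 48.4 ang -164.0 tool -165.4 z 214.9 j7 -1.02
```

View pics/o4.png

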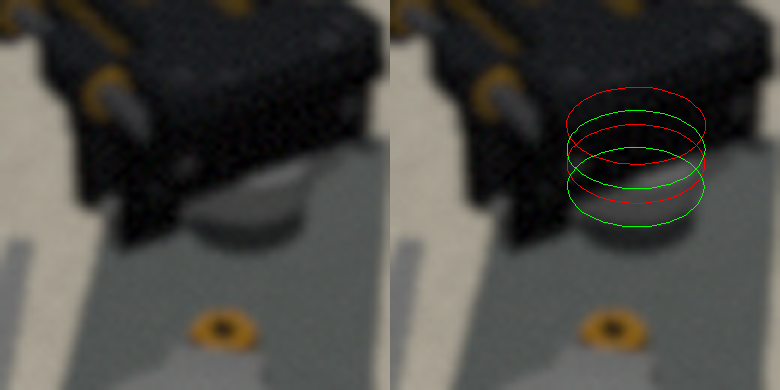

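View pics/o5.png

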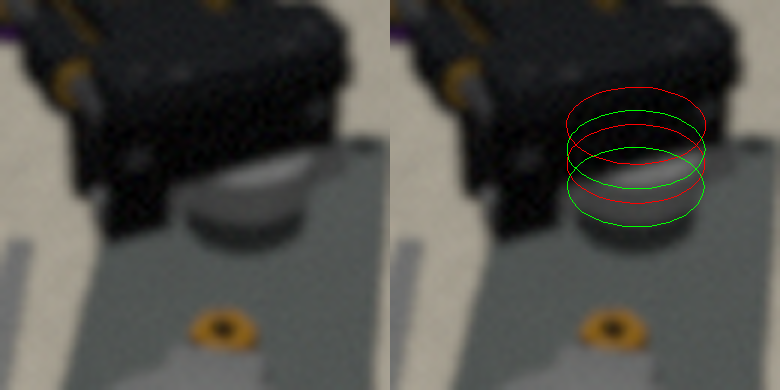

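```bash
python3 -m creep '[[0,3,0,0,0,0,26],[0,0,0,0,0,0,26]]'; python3 chk.py 0 3;python3 -m creep '[[-20,0,0,0,0,0,26],[-45,0,0,0,0,0,26],[-45,0,0,0,0,0,26],[0,0,0,0,0,0,26]]'
python3 - <<'E'
from h import *
from bench import monitor
s=monitor.get_state()
q=np.radians(-114);p=np.array((.532,-.187))+.054*np.array([np.cos(q),np.sin(q)]);print(p,goto(s,[*p,.34],-24),s["joint_positions"])
E
python3 ov.py o6 0 side 295 180 65 65 6
```

```text
time: 8.25
position: [0.5333, -0.0506, 0.2149]
tool_rot: [2.086, 0.267, -2.085]
ft_force: [0.8, -0.3, 0.0]
grip_width: 0.28
t8.25 F(tool) [-0.   0.5 -0.7] r 48.6 ang -160.0 tool -165.4 z 214.9 j7 -1.01
time: 8.65
position: [0.5355, -0.0514, 0.3307]
tool_rot: [2.097, 0.267, -2.075]
ft_force: [-0.1, -0.1, 0.2]
grip_width: 0.299
[ 0.51003622 -0.23633145] (array([ -9.9, 172.6,  71.1]), array([-0.897, -0.01 , -0.006])) [-0.78304815  0.17309179  0.91733503  1.85781697 -0.15228537  1.17156571
 -1.1311863 ]
```

View pics/o6.png

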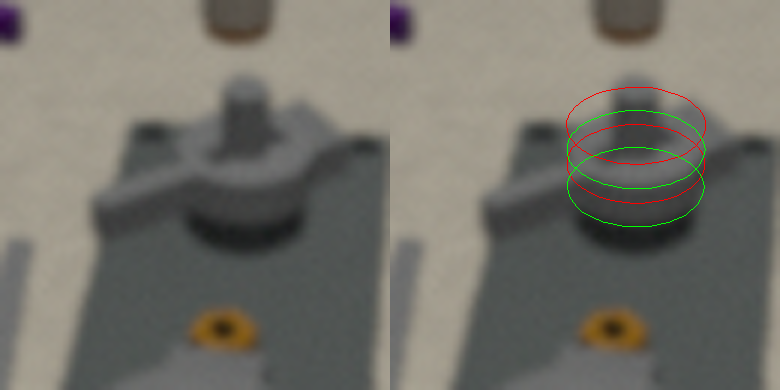

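```bash
python3 -m creep '[[0,0,0,-0.149,0,0,30],[0,0,0,-0.149,0,0,30],[0,0,0,-0.149,0,0,30],[0,0,0,-0.149,0,0,30],[0,0,0,-0.149,0,0,30]]'; python3 -m creep '[[0,0,0,-0.149,0,0,30],[0,0,0,0,0,0,30]]'
python3 - <<'E'
from h import *
from bench import monitor
s=monitor.get_state()
q=np.radians(-114);p=np.array((.532,-.187))+.054*np.array([np.cos(q),np.sin(q)]);print(p,goto(s,[*p,.34],-24),s["joint_positions"])
E
```

```text
time: 9.2
position: [0.5326, -0.0501, 0.3234]
tool_rot: [1.61, 0.888, -1.614]
ft_force: [0.1, 0.1, -0.2]
grip_width: 0.344
time: 9.4
position: [0.5326, -0.0501, 0.3235]
tool_rot: [1.511, 0.98, -1.515]
ft_force: [0.3, -0.6, 0.3]
grip_width: 0.346
[ 0.51003622 -0.23633145] (array([-16.4,  55.6, 179.1]), array([-0.003,  0.001,  0.002])) [-0.68647993  0.16355215  0.80338726  1.86490987 -0.12737622  1.16774478
 -0.26139028]
```

```bash
python3 -m creep '[[0,13.9,44.8,0,0,0,30],[0,13.9,44.8,0,0,0,30],[0,13.9,44.8,0,0,0,30],[0,13.9,44.8,0,0,0,30],[0,0,0,0,0,0,30]]'; python3 -m creep '[[40,0,0,0,0,0,30],[20,0,0,0,0,0,30],[5,0,0,0,0,0,30],[0,0,0,0,0,0,30]]'
python3 chk.py 1 3; python3 look.py s7 280 190 110 120 5
```

```text
time: 9.9
position: [0.5071, -0.244, 0.3247]
tool_rot: [1.52, 0.965, -1.527]
ft_force: [-0.3, -0.1, 0.4]
grip_width: 0.343
time: 10.3
position: [0.51, -0.2359, 0.2589]
tool_rot: [1.513, 0.979, -1.516]
ft_force: [0.7, -0.3, -1.0]
grip_width: 0.344
t10.30 F(tool) [ 1.   0.7 -0.1] r 53.6 ang -114.2 tool -114.3 z 258.9 j7 0.21
[ 0.51   -0.2359  0.2589] [ 0.7 -0.3 -1. ]
```

View pics/s7.png

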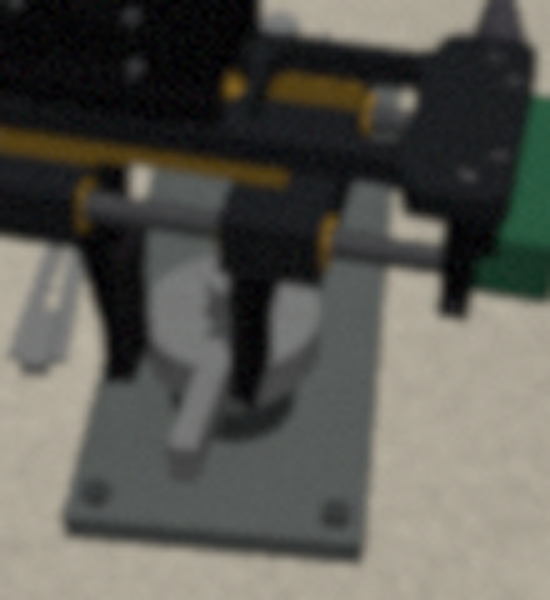

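```bash
python3 -m creep '[[20,0,0,0,0,0,30],[16,0,0,0,0,0,30],[8,0,0,0,0,0,30],[0,0,0,0,0,0,18],[0,0,0,0,0,0,18]]'
python3 chk.py 1 3; python3 look.py s8 280 190 110 120 5
```

```text
time: 10.85
position: [0.5105, -0.2365, 0.2162]
tool_rot: [1.514, 0.978, -1.513]
ft_force: [0.4, -0.6, -0.3]
grip_width: 0.254
t10.85 F(tool) [0.3 0.7 0.4] r 53.9 ang -113.5 tool -114.3 z 216.2 j7 0.26
[ 0.5105 -0.2365  0.2162] [ 0.4 -0.6 -0.3]
```

View pics/s8.png

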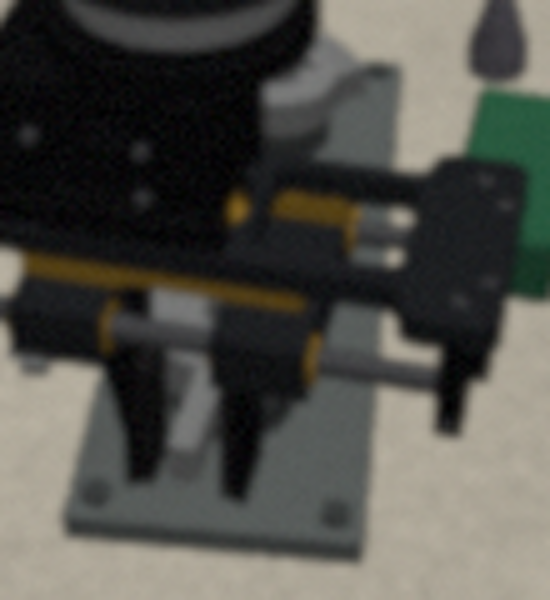

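```bash
python3 -m creep '[[1,-2.15,0,0.04,0,0,18]]'>o; python3 chk.py 1 3 && python3 -m creep '[[0,-2.15,0,0.04,0,0,18]]'>o && python3 chk.py 1 3 && python3 -m creep '[[0,-2.15,0,0.04,0,0,18]]'>o && python3 chk.py 1 3 && python3 -m creep '[[0,-2.15,0,0.04,0,0,18]]'>o && python3 chk.py 1 3 && python3 -m creep '[[0,-2.15,0,0.04,0,0,18]]'>o && python3 chk.py 1 3 && python3 -m creep '[[0,-2.15,0,0.04,0,0,18]]'>o && python3 chk.py 1 3
python3 ov.py o10 1 side 290 210 75 85 5
```

```text
t11.00 F(tool) [-1.   0.1 -0.1] r 54.0 ang -115.3 tool -116.6 z 215.8 j7 0.22
t11.10 F(tool) [ 1.  -0.3 -0.2] r 54.0 ang -117.9 tool -118.9 z 215.6 j7 0.18
t11.20 F(tool) [-0.6 -0.1  0.9] r 54.0 ang -120.2 tool -121.2 z 215.7 j7 0.14
t11.30 F(tool) [-0.3 -0.1  0.8] r 54.0 ang -122.4 tool -123.5 z 215.7 j7 0.10
t11.40 F(tool) [0.1 0.3 0.6] r 54.0 ang -124.7 tool -125.8 z 215.7 j7 0.06
t11.50 F(tool) [0.1 0.5 0.1] r 54.0 ang -127.0 tool -128.1 z 215.7 j7 0.03
```

View pics/o10.png

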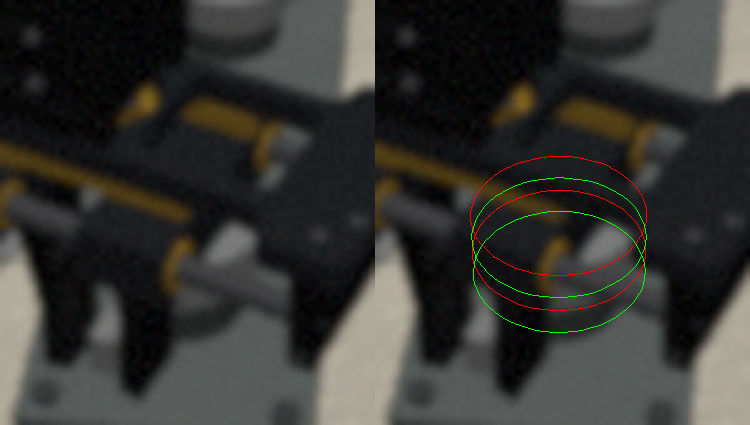

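```bash
python3 -m creep '[[0,-2.15,0,0.04,0,0,18]]'>o; python3 chk.py 1 3 && python3 -m creep '[[0,-2.15,0,0.04,0,0,18]]'>o && python3 chk.py 1 3 && python3 -m creep '[[0,-2.15,0,0.04,0,0,18]]'>o && python3 chk.py 1 3
python3 ov.py o11 1 side 280 210 85 85 4.5;  python3 -m creep '[[0,-2.15,0,0.04,0,0,18]]'>o && python3 chk.py 1 3 && python3 -m creep '[[0,-2.15,0,0.04,0,0,18]]'>o && python3 chk.py 1 3 && python3 -m creep '[[0,-2.15,0,0.04,0,0,18]]'>o && python3 chk.py 1 3
python3 ov.py o12 1 side 280 210 85 85 4.5
```

```text
t11.65 F(tool) [-0.  -0.8 -0.3] r 54.0 ang -129.2 tool -130.3 z 215.6 j7 -0.01
t11.75 F(tool) [0.2 0.3 0.9] r 54.0 ang -131.6 tool -132.6 z 215.6 j7 -0.05
t11.85 F(tool) [-0.   0.8 -0.3] r 54.0 ang -133.9 tool -134.9 z 215.5 j7 -0.09
t12.00 F(tool) [-0.1  0.2  0.5] r 54.0 ang -136.1 tool -137.1 z 215.5 j7 -0.13
t12.10 F(tool) [ 0.5  0.  -0. ] r 54.0 ang -138.4 tool -139.5 z 215.4 j7 -0.17
t12.20 F(tool) [-0.9  0.   0.1] r 54.0 ang -140.8 tool -141.8 z 215.4 j7 -0.21
```

View pics/o11.png

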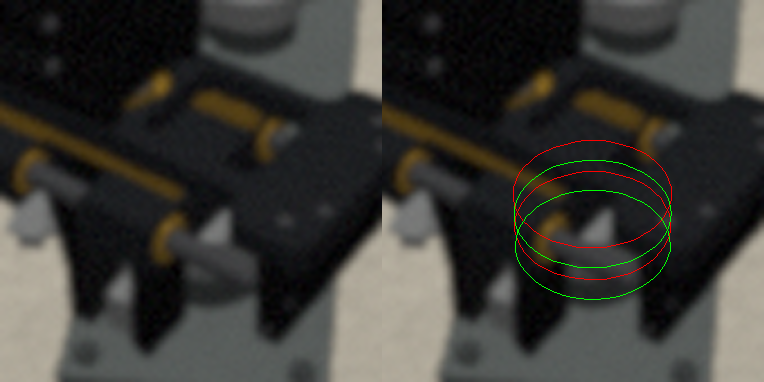

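View pics/o12.png

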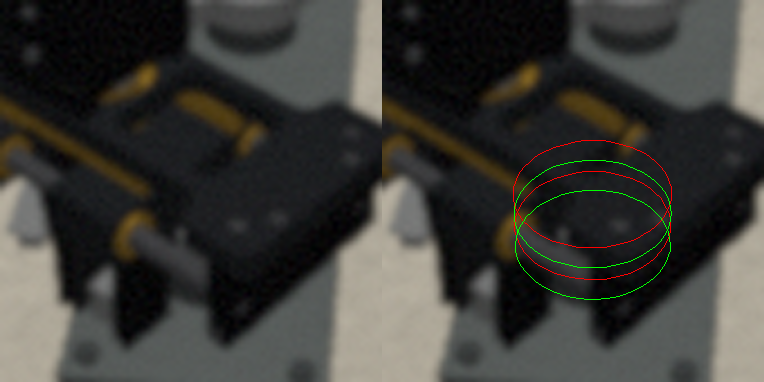

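```bash
python3 - <<'E'
t=open("ov.py").read()
t=t.replace('cv2.imwrite','''s=monitor.get_state(); d=np.array(s["position"])[:2]-c; a=np.arctan2(d[1],d[0])+.004/[.048,.054][k]; e=np.array([np.cos(a),np.sin(a)]); q=np.array([-e[1],e[0]]); L=[.060,.066][k]
for z,col in((.037,(0,0,255)),(.027,(0,255,0))):
    P=[[*(np.array(c)+L*e+w_*q),z_] for w_,z_ in((-.005,z),(.005,z),(.005,z+.016),(-.005,z+.016))]
    p=(proj(n,P)-[x0,y0]+.5)*f; cv2.polylines(j,[p.round().astype(int)],True,col,1)
cv2.imwrite''')
open("ov.py","w").write(t)
E
python3 ov.py o13 1 side 280 210 85 85 4.5
```

```text
(no output)
```

View pics/o13.png

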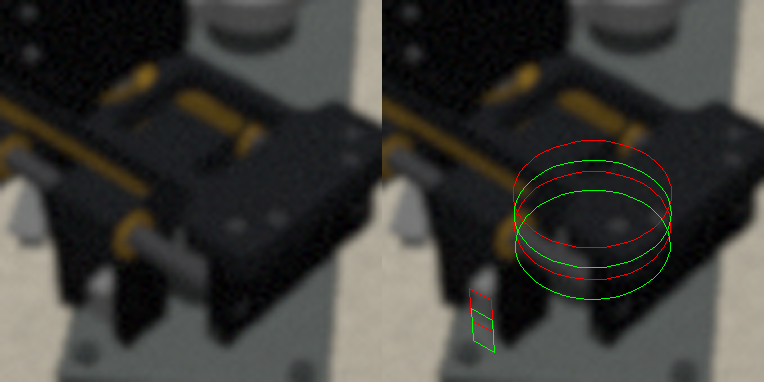

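```bash
python3 -m creep '[[0,-2.15,0,0.04,0,0,18]]'>o; python3 chk.py 1 3 && python3 -m creep '[[0,-2.15,0,0.04,0,0,18]]'>o && python3 chk.py 1 3 && python3 -m creep '[[0,-2.15,0,0.04,0,0,18]]'>o && python3 chk.py 1 3
python3 ov.py o14 1 side 280 210 85 85 4.5;  python3 -m creep '[[0,-2.15,0,0.04,0,0,18]]'>o && python3 chk.py 1 3 && python3 -m creep '[[0,-2.15,0,0.04,0,0,18]]'>o && python3 chk.py 1 3 && python3 -m creep '[[0,-2.15,0,0.04,0,0,18]]'>o && python3 chk.py 1 3
python3 ov.py o15 1 side 280 210 85 85 4.5
```

```text
t12.40 F(tool) [-0.2 -0.4 -0.6] r 54.0 ang -142.9 tool -144.0 z 215.3 j7 -0.24
t12.50 F(tool) [ 0.1  0.8 -0.8] r 54.1 ang -145.3 tool -146.3 z 215.2 j7 -0.28
t12.60 F(tool) [0.1 0.3 0.4] r 54.1 ang -147.6 tool -148.6 z 215.2 j7 -0.32
t12.75 F(tool) [-0.1  1.1  0.6] r 54.1 ang -149.8 tool -150.8 z 215.2 j7 -0.36
t12.85 F(tool) [ 0.8  0.  -0.3] r 54.1 ang -152.2 tool -153.2 z 215.1 j7 -0.40
t12.95 F(tool) [ 1.  -0.2 -1.7] r 54.1 ang -154.5 tool -155.4 z 215.1 j7 -0.44
```

View pics/o14.png

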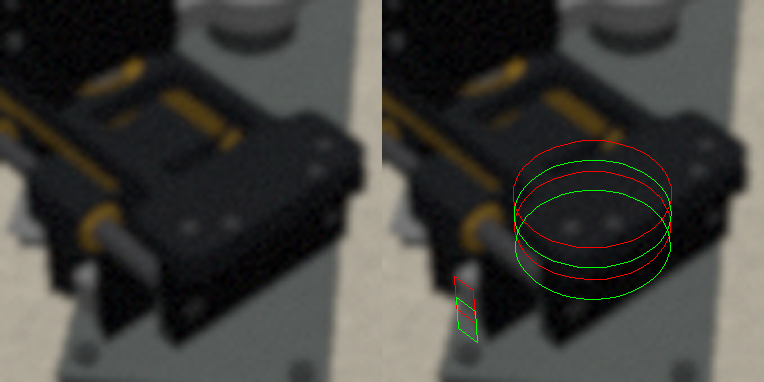

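View pics/o15.png

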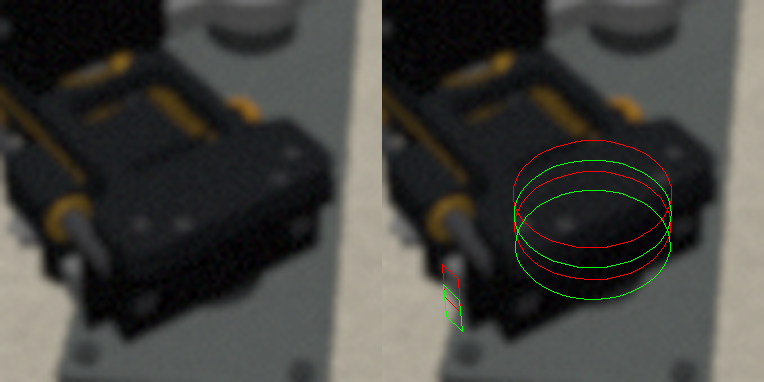

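```bash
python3 -m creep '[[0,-2.15,0,0.04,0,0,18]]'>o; python3 chk.py 1 3 && python3 -m creep '[[0,-2.15,0,0.04,0,0,18]]'>o && python3 chk.py 1 3 && python3 -m creep '[[0,-2.15,0,0.04,0,0,18]]'>o && python3 chk.py 1 3
python3 ov.py o16 1 side 280 210 85 85 4.5;  python3 -m creep '[[0,-2.15,0,0.04,0,0,18]]'>o && python3 chk.py 1 3 && python3 -m creep '[[0,-2.15,0,0.04,0,0,18]]'>o && python3 chk.py 1 3
python3 ov.py o17 1 side 280 210 85 85 4.5
```

```text
t13.10 F(tool) [-0.3  0.1  0.4] r 54.1 ang -156.7 tool -157.7 z 215.1 j7 -0.48
t13.20 F(tool) [-0.2  0.4 -0.4] r 54.2 ang -159.1 tool -160.0 z 215.0 j7 -0.52
t13.30 F(tool) [ 0.7 -0.  -0.9] r 54.2 ang -161.4 tool -162.3 z 215.0 j7 -0.56
t13.45 F(tool) [1.1 0.2 0.2] r 54.2 ang -163.5 tool -164.5 z 215.0 j7 -0.60
t13.55 F(tool) [-0.5  0.7 -0.8] r 54.2 ang -165.8 tool -166.9 z 215.0 j7 -0.64
```

View pics/o16.png

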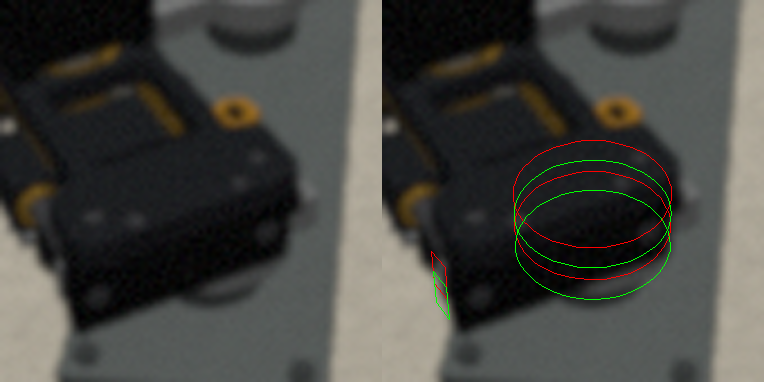

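View pics/o17.png

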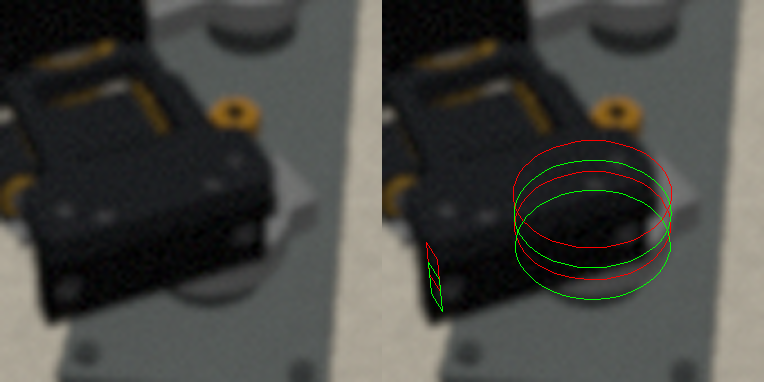

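```bash
python3 -m creep '[[0,-2.15,0,0.04,0,0,18]]'>o; python3 chk.py 1 3 && python3 -m creep '[[0,-2.15,0,0.04,0,0,18]]'>o && python3 chk.py 1 3 && python3 -m creep '[[0,-2.15,0,0.04,0,0,18]]'>o && python3 chk.py 1 3
python3 ov.py o18 1 side 280 210 85 85 4.5;  python3 -m creep '[[0,-2.15,0,0.04,0,0,18]]'>o && python3 chk.py 1 3 && python3 -m creep '[[0,-2.15,0,0.04,0,0,18]]'>o && python3 chk.py 1 3
python3 ov.py o19 1 side 280 210 85 85 4.5
```

```text
t13.70 F(tool) [0.2 1.  1.1] r 54.2 ang -168.0 tool -169.1 z 215.0 j7 -0.68
t13.80 F(tool) [-0.8 -0.2  0.7] r 54.2 ang -170.3 tool -171.5 z 215.0 j7 -0.72
t13.90 F(tool) [-1.   0.2 -0. ] r 54.3 ang -172.6 tool -173.7 z 215.0 j7 -0.75
t14.05 F(tool) [0.2 1.1 0.1] r 54.3 ang -174.8 tool -176.0 z 214.9 j7 -0.79
t14.15 F(tool) [-0.   0.7 -0. ] r 54.3 ang -177.1 tool -178.3 z 214.9 j7 -0.83
```

View pics/o18.png

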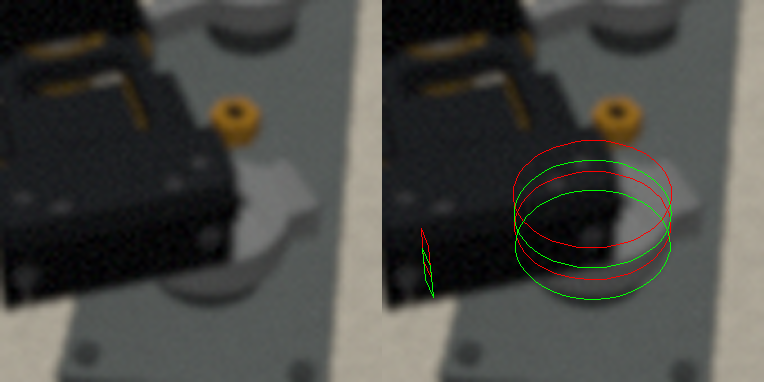

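View pics/o19.png

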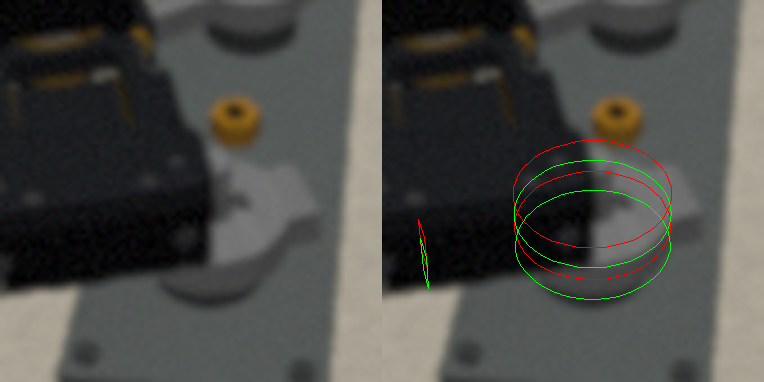

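Run:
```python
from h import *
import cv2
from bench import get_image
a=np.load("side.npz")["img"]; b=get_image("side")["img"]
x0,y0,w,hh,f=300,225,60,60,6.4
out=[]
for i in(a,b):
    q=cv2.resize(i[y0:y0+hh,x0:x0+w,::-1],None,fx=f,fy=f,interpolation=cv2.INTER_CUBIC); out.append(cv2.convertScaleAbs(q,alpha=1.8))
cv2.imwrite("pics/cmp2.png",np.hstack(out))
c=(.532,-.187)
for z in(.053,.037,.043,.027,.012): print(z,[proj("side",[[c[0]+(.030 if z>.02 else .022)*np.cos(q),c[1]+(.03 if z>.02 else .022)*np.sin(q),z]]).round(1).tolist()[0] for q in(-1.6,-1.2,-.6)])
for x in(328,331,334,337,340): print(x,a[255:282,x].mean(1).astype(int).tolist(),"\n   ",b[255:282,x].mean(1).astype(int).tolist())
```

```text
0.053 [[328.8, 264.3], [335.6, 262.5], [342.5, 257.0]]
0.037 [[328.9, 271.4], [335.6, 269.6], [342.3, 264.0]]
0.043 [[328.9, 268.8], [335.6, 267.0], [342.4, 261.4]]
0.027 [[328.9, 275.7], [335.5, 273.9], [342.2, 268.3]]
0.012 [[328.2, 278.6], [333.0, 277.3], [337.8, 273.2]]
328 [89, 98, 100, 101, 103, 103, 104, 101, 88, 72, 63, 63, 63, 62, 62, 59, 50, 42, 29, 30, 27, 31, 41, 59, 73, 74, 77] 
    [59, 56, 55, 67, 85, 105, 113, 113, 113, 114, 113, 114, 109, 94, 77, 69, 70, 70, 68, 64, 54, 41, 48, 67, 79, 84, 86]
331 [102, 104, 105, 104, 102, 103, 104, 95, 79, 66, 63, 62, 62, 62, 61, 56, 47, 34, 32, 26, 32, 38, 53, 70, 75, 77, 77] 
    [68, 84, 95, 101, 112, 116, 118, 115, 115, 115, 115, 116, 105, 88, 74, 68, 70, 70, 66, 62, 49, 45, 63, 79, 85, 88, 87]
334 [103, 103, 106, 104, 104, 103, 94, 83, 67, 62, 62, 63, 64, 61, 54, 41, 34, 29, 26, 32, 43, 60, 72, 77, 76, 79, 77] 
    [75, 93, 111, 120, 118, 120, 117, 117, 117, 116, 115, 108, 92, 73, 68, 69, 69, 67, 62, 50, 53, 65, 81, 86, 86, 86, 87]
337 [105, 105, 104, 103, 100, 89, 77, 67, 61, 63, 61, 62, 56, 46, 37, 34, 35, 44, 55, 67, 72, 77, 79, 78, 76, 78, 77] 
    [114, 112, 114, 113, 114, 116, 117, 118, 119, 116, 107, 89, 73, 68, 66, 63, 66, 66, 70, 74, 82, 85, 86, 87, 87, 87, 87]
340 [104, 103, 98, 91, 77, 66, 61, 59, 60, 65, 66, 70, 74, 76, 76, 76, 76, 75, 75, 76, 76, 76, 75, 77, 78, 77, 78] 
    [116, 116, 116, 115, 115, 114, 111, 108, 97, 86, 71, 65, 63, 65, 68, 74, 80, 85, 86, 86, 86, 85, 85, 87, 87, 90, 88]
```

View pics/cmp2.png

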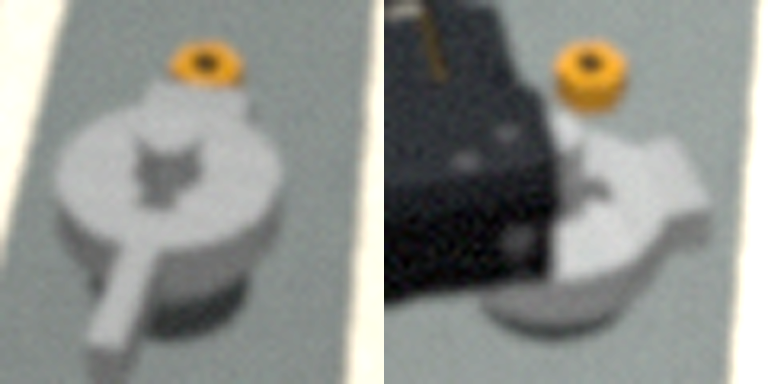

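```bash
python3 -m creep '[[0,3,0,0,0,0,26],[0,0,0,0,0,0,26]]'; python3 chk.py 1 3;python3 -m creep '[[-20,0,0,0,0,0,26],[-45,0,0,0,0,0,26],[-45,0,0,0,0,0,26],[-45,0,0,0,0,0,26],[-40,0,0,0,0,0,26]]'
python3 -m creep '[[0,0,45,0,0,0,26],[0,40,20,0,0,0,26],[0,40,20,0,0,0,26],[0,40,0,0,0,0,26],[0,40,0,0,0,0,26]]'
python3 -m creep '[[0,40,0,0,0,0,26],[0,40,0,0,0,0,26],[0,40,0,0,0,0,26],[0,40,0,0,0,0,26],[0,0,0,0,0,0,26]]'
python3 - <<'E'
from bench import get_image
import cv2
for n in("side","top"): 
    d=get_image(n)["img"][:,:,::-1]; cv2.imwrite(f"pics/{n}F.png",d)
    q=d[145:245,300:440] if n=="top" else d[170:310,285:405]
    cv2.imwrite(f"pics/{n}Fc.png",cv2.convertScaleAbs(cv2.resize(q,None,fx=4.2,fy=4.2,interpolation=cv2.INTER_CUBIC),alpha=1.5))
E
python3 ov.py oF1 1 side 295 220 65 65 6; python3 ov.py oF0 0 side 295 180 65 65 6
```

```text
time: 14.45
position: [0.4778, -0.193, 0.2149]
tool_rot: [2.207, 0.032, -2.206]
ft_force: [-0.6, 0.2, 0.1]
grip_width: 0.277
t14.45 F(tool) [-0.1 -0.2  0.6] r 54.5 ang -173.7 tool -178.3 z 214.9 j7 -0.83
time: 14.95
position: [0.4774, -0.1933, 0.412]
tool_rot: [2.21, 0.031, -2.206]
ft_force: [1.1, 0.8, 0.6]
grip_width: 0.295
time: 15.45
position: [0.4097, -0.3538, 0.4112]
tool_rot: [2.213, 0.042, -2.208]
ft_force: [0.7, 1.4, 1.1]
grip_width: 0.301
time: 15.95
position: [0.4108, -0.5177, 0.4078]
tool_rot: [2.201, 0.022, -2.224]
ft_force: [-0.8, -1.3, -0.2]
grip_width: 0.297
```

View pics/sideFc.png

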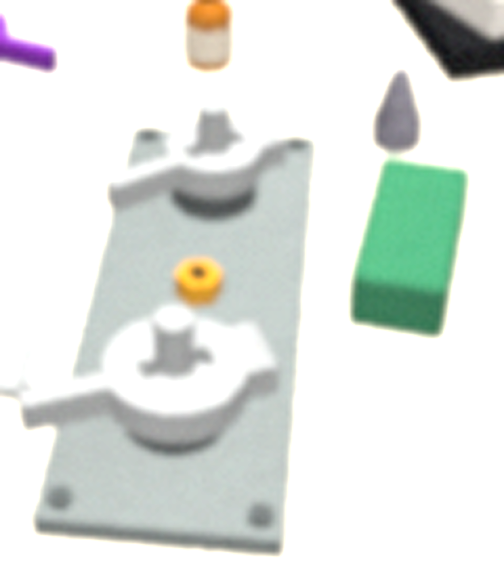

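View pics/topF.png

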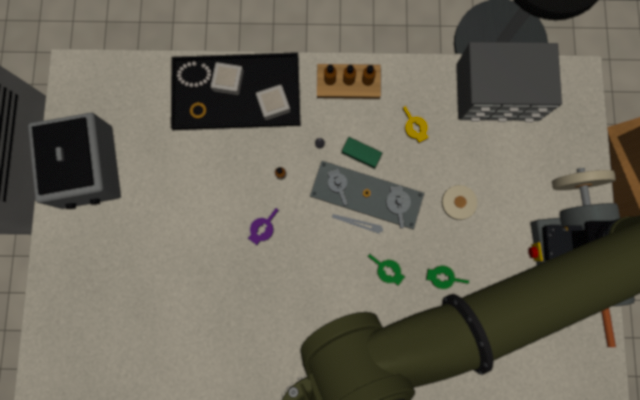

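View pics/oF1.png

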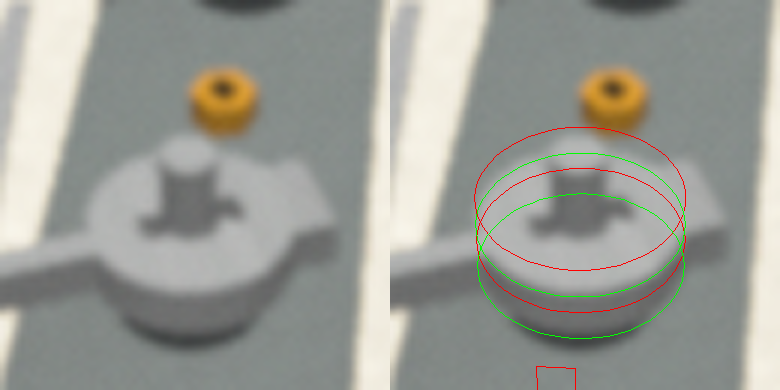

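View pics/oF0.png

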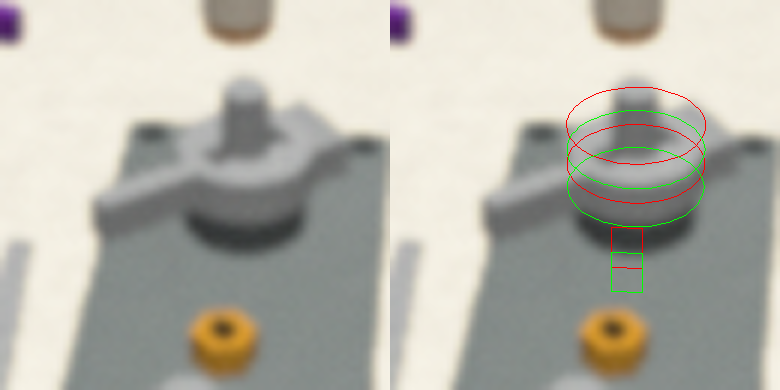

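```bash
python3 - <<'E'
from h import *
from bench import get_image,monitor
a=np.load("side.npz")["img"]; b=get_image("side")["img"]
for x in(331,333,335,337,339,341,343): print(x,a[198:226,x].mean(1).astype(int).tolist(),"\n   ",b[198:226,x].mean(1).astype(int).tolist())
print(monitor.get_state()["time"])
E
python3 ov.py oT 0 top 310 150 120 80 3.2
```

```text
331 [88, 87, 86, 90, 97, 102, 105, 97, 84, 68, 59, 60, 62, 61, 58, 54, 50, 48, 36, 32, 28, 29, 33, 49, 67, 76, 78, 77] 
    [187, 169, 158, 158, 156, 149, 134, 118, 127, 153, 169, 165, 140, 117, 106, 109, 107, 104, 89, 67, 56, 56, 65, 91, 119, 132, 136, 135]
333 [61, 59, 57, 66, 81, 96, 102, 100, 91, 74, 62, 61, 61, 62, 59, 55, 52, 49, 42, 33, 27, 28, 33, 39, 59, 72, 76, 77] 
    [111, 106, 107, 106, 108, 104, 105, 114, 140, 168, 180, 174, 156, 126, 110, 109, 110, 107, 97, 75, 61, 59, 61, 80, 107, 129, 137, 135]
335 [61, 59, 60, 61, 69, 77, 89, 97, 94, 77, 63, 60, 58, 62, 60, 59, 52, 50, 44, 36, 29, 28, 29, 40, 56, 73, 77, 77] 
    [109, 107, 109, 107, 107, 108, 108, 116, 141, 169, 181, 177, 160, 129, 113, 109, 110, 109, 101, 82, 65, 58, 57, 74, 102, 127, 137, 137]
337 [61, 60, 59, 62, 62, 69, 84, 98, 96, 88, 76, 66, 58, 55, 54, 54, 52, 50, 43, 34, 28, 30, 32, 40, 58, 71, 77, 78] 
    [109, 106, 108, 108, 108, 108, 109, 122, 145, 171, 179, 176, 159, 128, 113, 110, 110, 110, 101, 81, 63, 56, 61, 75, 103, 129, 136, 138]
339 [76, 75, 74, 77, 79, 81, 91, 100, 104, 101, 100, 94, 88, 78, 67, 57, 52, 49, 44, 38, 36, 32, 36, 47, 65, 75, 77, 77] 
    [143, 134, 127, 116, 106, 114, 129, 150, 167, 177, 181, 169, 148, 123, 111, 110, 112, 109, 95, 74, 61, 58, 64, 88, 114, 132, 137, 137]
341 [103, 100, 100, 100, 102, 101, 103, 97, 92, 92, 98, 101, 101, 100, 96, 91, 81, 70, 58, 53, 50, 46, 49, 56, 68, 76, 78, 77] 
    [192, 178, 169, 151, 131, 140, 164, 178, 181, 182, 179, 164, 137, 116, 108, 109, 106, 100, 83, 66, 57, 60, 78, 106, 130, 137, 136, 137]
343 [105, 103, 105, 104, 104, 100, 96, 82, 69, 66, 72, 81, 92, 97, 98, 101, 101, 97, 89, 72, 61, 59, 58, 60, 64, 70, 76, 78] 
    [183, 176, 180, 177, 170, 167, 175, 180, 180, 178, 167, 145, 119, 108, 106, 105, 100, 87, 69, 58, 62, 84, 111, 128, 136, 137, 136, 136]
16.2
```

View pics/oT.png

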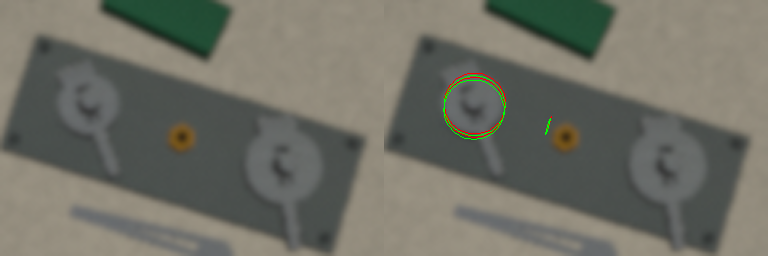

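```bash
python3 -c "
from bench import ctrl,monitor
import numpy as np
s=monitor.get_state();print(s['time'],np.round(s['ft_force'],1));print(ctrl.close_job())"
```

```text
16.25 [-0.2 -0.1 -0.5]
the job is handed in; nothing more can be done
None
```

Both flanges are keyed and sitting home on their shoulders, and I handed the job in at 16.25 s of the 64 s allowed. I straddled each drive arm with the fingers and turned it clockwise about its spindle, about 2.3° at a time. After each step I checked the force, and every few steps the side camera.

- **Small flange:** its disc edge in the side image came down 4.0 px, against about 4.1 px expected for the 10 mm drop. The rim is level on both sides to within what the image can resolve.
- **Large flange:** its edge came down 5.0 px, against about 4.5 px expected. It started slightly tilted, which may explain the extra. It now lies where a seated flange should, within about 0.5 px.
- **Forces:** every reading taken after a turning step was under 2 N, so neither flange was pushed hard against its key.
- **Late stops:** the gripper partly hid both flanges, so I stopped a few steps after each drop rather than at once. For the small flange that was at least three steps, about 7°. The large flange's drop was not pinned down, but it was within the last ten or so steps.
- **Other checks:** in the last pictures the other things on the bench are where they were, judged by eye, and the arm is clear of the stand.

No check failed. The model outline was about 0.8 px off on the small flange and its shoulder, within the calibration error, so I judged the drop from before-and-after edges.

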